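Tip the marble out of the marble-run tray into the cup

TASK

Stand the grey cup squarely in the middle of the small raised block at the end of the wooden marble run's chute. Then, without gripping or touching the marble, push the run's pivoting tray over until it leans about 40 degrees (never past 50) and leave it leaning there for a good second, so that the marble rolls down the chute into the cup. Finally push the tray back level and let go, with the cup still on its block, the marble in it, and the other things on the desk left where they are.

Things in the scene. Friction and masses are not known exactly. Their poses are not given: they have to be found in the camera images.
- stand: Fixed wooden marble run. Origin on the desk straight below the tray's hinge. Its own -y points to the cup end, +y to the tray's tail, x along the hinge. Base board 90 (x) by 300 (y -235 to 65) by 12 mm. Two cheeks (x = +-36, 8 mm thick, y +-20, up to z 187) carry the hinge at z 170. A fixed chute, 46 mm wide, falls from y -30 (floor z 108) to y -132 (floor z 90, wall tops z 114).
- seat (a point): Centre of the top of the cup block, a 40 by 40 mm block at the stand's y -175, top 30 mm above the desk; axes as the stand's. The cup's underside centre belongs here. A thin backstop, 60 mm wide, stands behind it at y -222, up to z 108; the chute ends before it at y -132. To the stand's +-x all is free, so a gripper placing the cup should close along the stand's x.
- tray (a joint): Tilt of the dark wooden tray about its hinge, rad. 0 = level, as at the start; positive = spout (-y end, over the chute) down, tail up; range -0.35 to 1.05, no catch at level. Stiff friction hinge (0.3 N m): it stays where it is left. Tray: channel 46 mm wide, y -70 (open spout) to 70 (closed), floor 8 mm thick centred on the hinge line, walls up to 30 mm above it.
- bar_end (a point): Push point for tipping: top face of a flat crossbar (170 mm along x, 26 mm wide, 6 thick) under the spout end of the tray, near its -x end, 39 mm out from the tray's side. In the tray frame (origin on the hinge, axes as the stand's when level) x -62, y -57, z -4 mm; moves with the tray. The end at x +62 is alike. 40 mm down tips the tray about 40 degrees.
- paddle (a point): Push point for levelling: top face of the tray's tail paddle, the bare floor 46 mm wide that runs on behind the closed tail wall, 70 to 125 mm from the hinge. In the tray frame x 0, y 105, z 4 mm; moves with the tray. 174 mm above the desk when level. Pressing it down brings the spout up.
- marble: Glass marble, 25 mm diameter, 21 g. Origin at its centre. At the start it sits in a cross slot in the tray's floor, 36 mm from the hinge toward the spout, and leaves it by itself at about 0.5 rad of tilt.
- cup: Grey silicone-look cup, open at the top, stiff, about 80 g: 55 mm tall, 58 mm outside diameter at the foot and 66 mm at the rim, wall 3 mm, floor 4 mm. Origin at the centre of its underside, z up. Starts upright on the desk.
- paperweight: Clear glass dome paperweight, 74 mm diameter, 40 mm tall, on the desk; leave it. Origin at the centre of its underside.
- controller: Yellow plastic game controller, about 150 by 100 mm, 47 mm tall over the sticks, on the desk beyond the run; leave it. Origin under its middle.
- opener: Flat steel bottle opener, 134 mm long (along its x) and 46 mm wide at the ring, 6 mm thick, on the desk at the left; leave it. Origin under its middle.
There are look-alikes about, which are no part of the job. What is shaped like the cup but red is not meant.

How it is judged:
On the way, in this order (a step that is already met when the one before it is completed fails the run):
1. the cup stands upright on the block, within 15 mm of its centre, and is let go (horizontal distance between cup and seat below 0.015 m and distance between cup and seat below 0.017 m and angle between cup's own z axis and vertical below 0.1 rad and contact force between the fingers and cup below 0.1 N and linear speed of cup below 0.03 m/s), for 0.3 s.
2. the tray leans 34 to 46 degrees and stays there for 0.8 s (value of joint tray between 0.593 and 0.803 rad), for 0.8 s.
At the end, for the whole second after the job is handed in: The tray is level within 5 degrees, the cup stands upright on the block within 15 mm of its centre, and the marble lies inside the cup (horizontal distance between cup and seat below 0.015 m and distance between cup and seat below 0.017 m and angle between cup's own z axis and vertical below 0.1 rad and value of joint tray between -0.087 and 0.087 rad and horizontal distance between marble and cup below 0.03 m and z of marble in the frame of cup between 0.005 and 0.045 m and linear speed of marble below 0.15 m/s and linear speed of cup below 0.03 m/s); the robot touches nothing.
It fails at once if the tray is tipped past 52 degrees (value of joint tray above 0.908 rad).
It fails at once if the gripper or arm touches the marble (contact force between any of the fingers, the arm and marble above 0.3 N).
It fails at once if the paperweight, controller or opener is shifted by more than 30 mm (distance of any of paperweight, controller, opener from where it was at the start of the episode above 0.03 m).
It also fails if it takes over 64 s, if anything falls off the work surface, if the arm or the gripper's body presses on something with over 40 N, if the wrist force passes 120 N, or if a joint passes its speed limit or range.

ROBOT

A 6-joint arm with a two-finger parallel gripper is mounted at the origin on the work surface. World frame = base frame: x ahead of the robot, y to its left, z up, the work surface at z = 0. Lengths are in m, angles in rad, forces in N, time in s.
With the tool pointing down it reaches from about 0.375 to 0.9 m from the base axis. Payload 3.1 kg.
Tool frame: the origin (TCP) lies midway between the tips of the shut fingers; the grasp point (between the pads) lies 19 mm behind it (manip.pinch_z is the distance from the TCP to the grasp point, in m); z points along the fingers, y is the line along which they close (so a half turn about z gives the same grasp; the last joint's range is limited). The gripper opens to 85 mm and grips with 20 to 120 N. Pads are 22 mm wide; open, the fingers measure 114 mm over their backs; the gripper's body (76 mm by 85 mm) begins 54 mm behind the grasp point. The pads swing forward as they close: fully open they stand 13 mm farther back than shut.
Start: joints at [1.073, 0.527, 1.433, -0, 1.181, -0.178], TCP at [0.196, 0.593, 0.231] pointing down, gripper open.
Joint ranges: [-3.08, 3.08], [-0.75, 2.2], [0.22, 2.44], [-1.43, 4.57], [0, 2.65], [-2.85, 2.85]. Speed limits (rad/s): [2.79, 2.79, 3.14, 3.14, 3.14, 3.14].

INTERFACE

Orientations are given as a unit quaternion [x, y, z, w].
In Python, from station import manip, viewer, ticket gives the robot as it stands.
- The arm moves only by the shell command python3 -m creep 'ROWS' [FORCE]. ROWS is JSON, a list of rows, each an object with "slide": the shift along the tool's x, y, z in cm, a list of three; "angular": the turn, a rotation vector about the tool's x, y, z in rad, a list of three; "claw": the opening, from -1 (shut) to 1 (fully open). A call has 1 to 10 rows; each row shifts and turns the commanded pose from where the row before left it, along the tool's axes as they then stand; what a row does not reach is not made up. A row lasts 1/12 s, in which the tool goes at most 41.7 mm and 7.16 degrees, less where a joint would pass 70% of its speed; a pose out of reach is approached as far as the arm can. A call with a gripper value outside its range is refused whole. The fingers move at their own pace and stop on an object; FORCE is the grip in N (left out, the last holds). Time passes only in rows, so rows that do not move let the fingers close. It gives the time, the measured TCP pose, the force, the opening and the grip force at its end, in the units of the state.
- manip.sense(): the state, without advancing time (a new reading comes with each control period).
- viewer.snapshot(name): name is "side" or "top" or "wrist"; returns the picture (480x640x3 uint8, blue, green, red); there is no depth.
- viewer.calibration(name): a dict with "fov_y" (degrees; the focal length in pixels is half the picture's height over the tangent of half this angle, whatever the lens; pixels are square), "cx", "cy" (the principal point, pixels), "T" (4x4, takes a point from camera to world coordinates); the wrist camera has in their place "tool_from_camera" (4x4, takes a point from camera to tool coordinates, whose origin is the TCP and whose axes are the flange's). Camera axes: x right, y up, looking along -z (the intrinsics and any distortion apply to the point x, -y, -z); pixel columns grow to the right and rows downward; lengths in m; the calibration is good to about 2 mm. A picture is of the moment at which its call begins: read the wrist's pose just before it. calibration takes no time and is no camera call.
- ticket.sign_off(): hands the job in; it is judged then, once.
The state is a dict: "t": time; "q": joint angles; "qd": joint speeds; "tau": joint torques, N m; "tcp_pos": TCP position; "tool_rot": TCP orientation; "force": force on the tool from outside, world axes, zero at the start; "ft_torque": the same for the moment, N m; "finger_gap": opening from 0.0 (shut) to 1.0 (fully open); "gripper_force": force on a finger pad.
Only numpy, scipy, OpenCV 4.12 (cv2) and the standard library are available. Lean on these libraries where they do the work, as an engineer would, in place of code of your own. Each camera call takes 0.05 s, during which the arm holds its last target. There are 200 camera calls.

## Working session

There is one attempt and no reset: what is moved stays moved. The work goes in short steps, Python scripts to look and compute and a shell command to move; the robot and the scene stay as the last step left them, time stands still between calls to the robot, and variables do not carry over. Pictures are saved under pics/ and viewed, at most 10 in all, crops included, and the job is handed in when it is done.

```bash
mkdir -p pics; ls; python3 - <<'E'
from station import manip, viewer
import cv2,json,numpy as np
np.set_printoptions(precision=4,suppress=True)
s=manip.sense();print(s['t'],s['tcp_pos'],s['tool_rot'],s['finger_gap'],manip.pinch_z)
for n in['side','top','wrist']:
    im=viewer.snapshot(n);cv2.imwrite(f'pics/{n}0.png',im)
    c=viewer.calibration(n);print(n,{k:(np.array(v) if k!='x' else v) for k,v in c.items()})
E
```

```text
pics
0.0 [0.1955 0.5929 0.2303] [ 0.1587  0.9873 -0.001  -0.0004] 1.0007302975211982 0.0187
side {'fov_y': array(42.9856), 'cx': array(321.2907), 'cy': array(228.3025), 'T': array([[-0.9979,  0.0406, -0.0503,  0.5049],
       [-0.0645, -0.6712,  0.7384,  0.9698],
       [-0.0037,  0.7401,  0.6725,  1.0227],
       [ 0.    ,  0.    ,  0.    ,  1.    ]])}
top {'fov_y': array(45.4548), 'cx': array(323.2073), 'cy': array(234.7644), 'T': array([[-0.0213,  0.9856, -0.1677,  0.3323],
       [-0.9995, -0.0173,  0.0257,  0.0097],
       [ 0.0224,  0.1682,  0.9855,  1.3735],
       [ 0.    ,  0.    ,  0.    ,  1.    ]])}
wrist {'fov_y': array(67.2174), 'cx': array(324.8984), 'cy': array(236.3476), 'tool_from_camera': array([[-0.0007,  0.9564,  0.2921,  0.075 ],
       [ 1.    ,  0.0007,  0.0003, -0.0004],
       [ 0.    ,  0.2921, -0.9564, -0.1432],
       [ 0.    ,  0.    ,  0.    ,  1.    ]])}
```

View pics/top0.png

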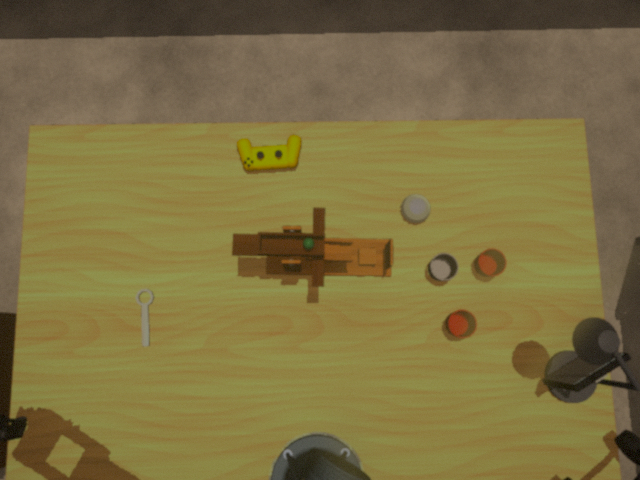

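View pics/side0.png

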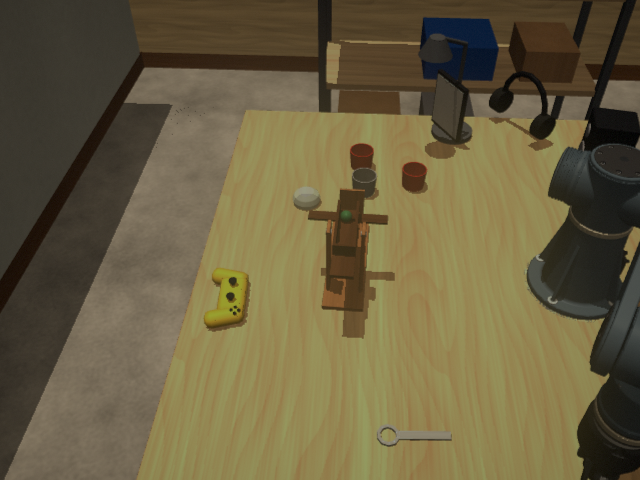

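Top view candidates for the cup: grey cup (442,268), red cup (488,264), red cup (458,323), and the glass dome (416,208), which is pale and round. The grey cup at (442,268) fits the description; the side view has it at (364,182). The stand's -y runs to image right, close to world -y. Checking a close crop next.

```bash
cat > h.py <<'E'
import numpy as np, cv2
from station import manip, viewer
np.set_printoptions(precision=4,suppress=True)
def cam(n,s=None):
    c=viewer.calibration(n)
    if n=='wrist':
        from scipy.spatial.transform import Rotation as R
        s=s or manip.sense();T=np.eye(4);T[:3,:3]=R.from_quat(s['tool_rot']).as_matrix();T[:3,3]=s['tcp_pos']
        T=T@np.array(c['tool_from_camera'])
    else: T=np.array(c['T'])
    return T,240/np.tan(np.radians(c['fov_y'])/2),c['cx'],c['cy']
def ray(C,uv):
    T,f,cx,cy=C;d=T[:3,:3]@np.array([(uv[0]-cx)/f,-(uv[1]-cy)/f,-1]);return T[:3,3],d
def plane(C,uv,z):
    o,d=ray(C,uv);return o+d*(z-o[2])/d[2]
def proj(C,p):
    T,f,cx,cy=C;q=T[:3,:3].T@(np.array(p)-T[:3,3]);return np.array([cx-f*q[0]/q[2],cy+f*q[1]/q[2]])
def tri(C1,a,C2,b):
    o,d=ray(C1,a);p,e=ray(C2,b)
    s=np.linalg.lstsq(np.c_[d,-e],p-o,rcond=None)[0];x,y=o+s[0]*d,p+s[1]*e
    return (x+y)/2,np.linalg.norm(x-y)
E
python3 - <<'E'
from h import *
im=cv2.imread('pics/top0.png')
c=cv2.resize(im[190:340,220:420],None,fx=4,fy=4,interpolation=cv2.INTER_CUBIC);c=cv2.convertScaleAbs(c,alpha=1.8)
cv2.imwrite('pics/tc.png',c)
a=cv2.imread('pics/side0.png')
c=cv2.resize(a[140:320,290:440],None,fx=4,fy=4,interpolation=cv2.INTER_CUBIC)[:600];c=cv2.convertScaleAbs(c,alpha=1.8)
d=cv2.convertScaleAbs(cv2.resize(im[235:305,400:470],(200,200)),alpha=1.8)
o=np.zeros((600,800,3),np.uint8);o[:600,:600]=c[:600];o[:200,600:]=d
cv2.imwrite('pics/sc.png',o)
E
```

```text
(no output)
```

View pics/tc.png

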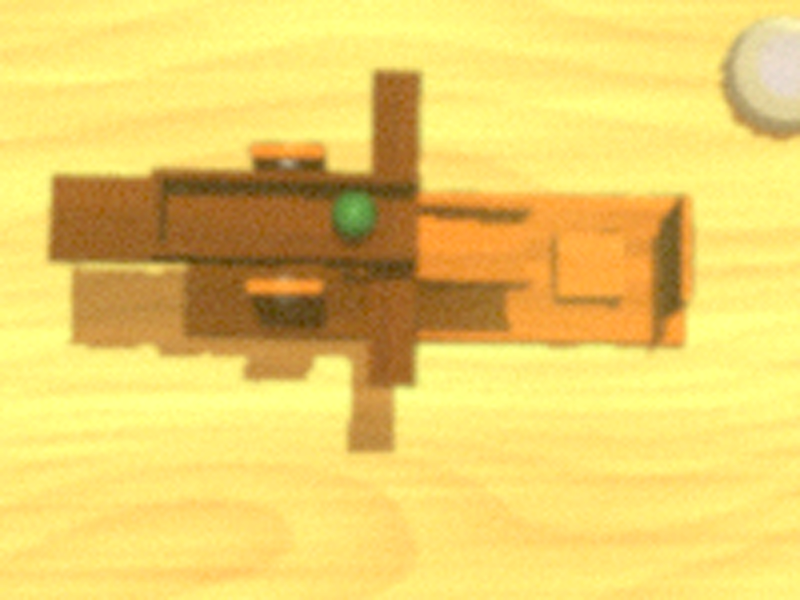

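View pics/sc.png

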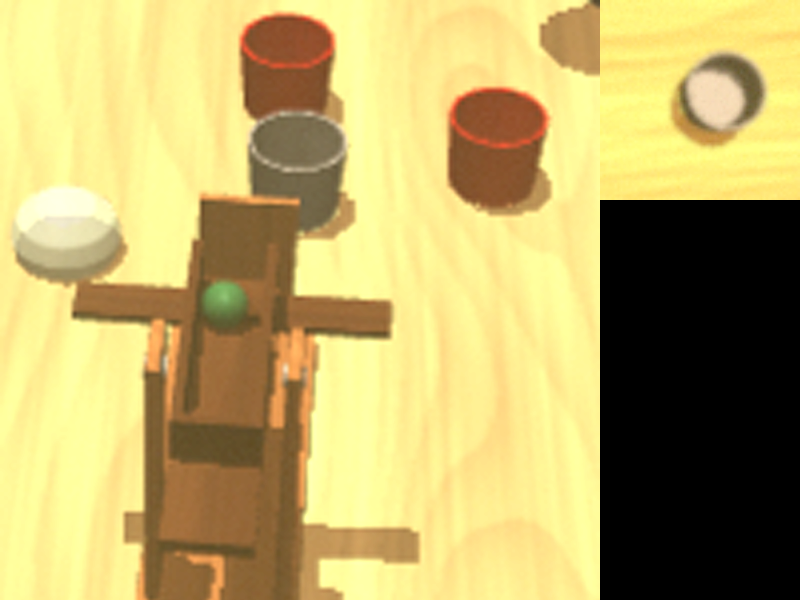

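The crops show the grey cup clearly apart from the two red ones. The bar ends, block top and board end are readable in the top crop: bar (375–420,71) to (370–414,384), block (555–623,233–302), board corners (685,193) and (685,345).

```bash
python3 - <<'E'
from h import *
T=cam('top');S=cam('side')
f=lambda u,v:(220+(u+.5)/4-.5,190+(v+.5)/4-.5)
g=lambda u,v:(290+(u+.5)/4-.5,140+(v+.5)/4-.5)
P=lambda u,v,z:plane(T,f(u,v),z)
a=P(397.5,71,.166);b=P(392,384,.166);print('bar',a,b,np.linalg.norm(a-b),(a+b)/2)
a=P(685,193,.012);b=P(685,345,.012);print('board',a,b,np.linalg.norm(a-b),(a+b)/2)
for q in[(555,233),(623,233),(620,302),(555,302)]:print('blk',P(*q,.03))
a=P(52,176,.174);b=P(50,261,.174);print('tail',a,b,np.linalg.norm(a-b),(a+b)/2)
print('marble',P(353,214,.182))
# side: bar, paddle ends
Q=lambda u,v,z:plane(S,g(u,v),z)
print('S bar ends',Q(76,298,.166),Q(391,315,.166)); print('S marble',Q(226,302,.182), tri(T,f(353,214),S,g(226,302)))
# grey cup rim in top: dark/unsaturated mask
im=cv2.imread('pics/top0.png');h=cv2.cvtColor(im,cv2.COLOR_BGR2HSV)
m=((h[...,1]<110)).astype(np.uint8);m[:,:400]=0;m[:,475:]=0;m[:240]=0;m[:, :]*=1;m[300:]=0
c=max(cv2.findContours(m,0,1)[0],key=cv2.contourArea);e=cv2.fitEllipse(c);print('cup',e,cv2.boundingRect(c),plane(T,e[0],.055))
im=cv2.imread('pics/side0.png')
r=[Q(249,146,.055),Q(346,146,.055),Q(297,112,.055),Q(297,169,.055)];print('S cup rim',r,np.mean(r,0))
E
```

```text
bar [ 0.5979 -0.0139  0.166 ] [ 0.4294 -0.0077  0.166 ] 0.16859612257528128 [ 0.5136 -0.0108  0.166 ]
board [ 0.5536 -0.189   0.012 ] [ 0.4616 -0.1853  0.012 ] 0.0920106278155682 [ 0.5076 -0.1871  0.012 ]
blk [ 0.5279 -0.1081  0.03  ]
blk [ 0.5272 -0.1485  0.03  ]
blk [ 0.4861 -0.1452  0.03  ]
blk [ 0.4868 -0.1068  0.03  ]
tail [0.5423 0.1702 0.174 ] [0.4969 0.1711 0.174 ] 0.04537390724180237 [0.5196 0.1707 0.174 ]
marble [0.5178 0.0113 0.182 ]
S bar ends [ 0.599  -0.0145  0.166 ] [ 0.4306 -0.0108  0.166 ]
S marble [0.5183 0.0024 0.182 ] (array([0.5174, 0.0112, 0.1895]), np.float64(0.0015307764594309056))
cup ((443.7145080566406, 266.3915710449219), (27.182401657104492, 28.480159759521484), 92.52328491210938) (429, 253, 30, 28) [ 0.4773 -0.3032  0.055 ]
S cup rim [array([ 0.5107, -0.2995,  0.055 ]), array([ 0.4477, -0.3032,  0.055 ]), array([ 0.48  , -0.3384,  0.055 ]), array([ 0.4792, -0.277 ,  0.055 ])] [ 0.4794 -0.3045  0.055 ]
```

Stand origin is about (0.5154, 0.0463) with yaw -0.033. That puts the seat at about (0.509, -0.128) and the cup at about (0.4785, -0.304). Tail, bar, board and block all agree within 2 mm. Now moving above the cup with the closing line along the stand's x.

```bash

python3 -m creep '[{"slide":[0,0,0],"angular":[0,0,0.124],"claw":1},{"slide":[0,0,0],"angular":[0,0,0.124],"claw":1},{"slide":[0,0,0],"angular":[0,0,0.124],"claw":1},{"slide":[0,0,0],"angular":[0,0,0.124],"claw":1},{"slide":[0,0,0],"angular":[0,0,0.124],"claw":1},{"slide":[0,0,0],"angular":[0,0,0.124],"claw":1},{"slide":[0,0,0],"angular":[0,0,0.124],"claw":1},{"slide":[0,0,0],"angular":[0,0,0.124],"claw":1},{"slide":[0,0,0],"angular":[0,0,0.124],"claw":1},{"slide":[0,0,0],"angular":[0,0,0.124],"claw":1}]'
python3 -m creep '[{"slide":[0,0,0],"angular":[0,0,0.046],"claw":1},{"slide":[-2.86,2.14,-0.5],"angular":[0,0,0],"claw":1},{"slide":[-2.86,2.14,-0.5],"angular":[0,0,0],"claw":1},{"slide":[-2.86,2.14,-0.5],"angular":[0,0,0],"claw":1},{"slide":[-2.86,2.14,-0.5],"angular":[0,0,0],"claw":1},{"slide":[-2.86,2.14,-0.5],"angular":[0,0,0],"claw":1},{"slide":[-2.86,2.14,-0.5],"angular":[0,0,0],"claw":1},{"slide":[-2.86,2.14,-0.5],"angular":[0,0,0],"claw":1},{"slide":[-2.86,2.14,-0.5],"angular":[0,0,0],"claw":1},{"slide":[-2.86,2.14,-0.5],"angular":[0,0,0],"claw":1}]'
python3 -c "
from h import *
s=manip.sense();print(s['t'],s['tcp_pos'],s['tool_rot'],s['q'])"
```

```text
t: 0.98
tcp_pos: [0.1957, 0.5932, 0.2309]
tool_rot: [0.705, 0.709, -0.0, 0.0]
force: [-0.1, 0.0, -0.1]
finger_gap: 1.001
gripper_force: 0.0
t: 1.82
tcp_pos: [0.3801, 0.3281, 0.2764]
tool_rot: [0.719, 0.695, -0.0, -0.0]
force: [0.9, 0.8, -0.5]
finger_gap: 0.999
gripper_force: 0.0
1.8167 [0.3801 0.3281 0.2764] [ 0.7189  0.6951 -0.0002 -0.    ] [ 0.4892  0.3056  1.6786 -0.      1.1578  0.523 ]
```

```bash

python3 -m creep '[{"slide":[-3.76,0.72,0],"angular":[0,0,0],"claw":1},{"slide":[-3.76,0.72,0],"angular":[0,0,0],"claw":1},{"slide":[-3.76,0.72,0],"angular":[0,0,0],"claw":1},{"slide":[-3.76,0.72,0],"angular":[0,0,0],"claw":1},{"slide":[-3.76,0.72,0],"angular":[0,0,0],"claw":1},{"slide":[-3.76,0.72,0],"angular":[0,0,0],"claw":1},{"slide":[-3.76,0.72,0],"angular":[0,0,0],"claw":1},{"slide":[-3.76,0.72,0],"angular":[0,0,0],"claw":1},{"slide":[-3.76,0.72,0],"angular":[0,0,0],"claw":1},{"slide":[-3.76,0.72,0],"angular":[0,0,0],"claw":1}]'
python3 -m creep '[{"slide":[-3.16,0.58,1],"angular":[0,0,0],"claw":1},{"slide":[-3.16,0.58,1],"angular":[0,0,0],"claw":1},{"slide":[-3.16,0.58,1],"angular":[0,0,0],"claw":1},{"slide":[-3.16,0.58,1],"angular":[0,0,0],"claw":1},{"slide":[-3.16,0.58,1],"angular":[0,0,0],"claw":1},{"slide":[-3.16,0.58,1],"angular":[0,0,0],"claw":1},{"slide":[-3.16,0.58,1],"angular":[0,0,0],"claw":1},{"slide":[-3.16,0.58,1],"angular":[0,0,0],"claw":1},{"slide":[0,0,0],"angular":[0,0,0],"claw":1},{"slide":[0,0,0],"angular":[0,0,0],"claw":1}]'
python3 - <<'E'
from h import *
s=manip.sense();im=viewer.snapshot('wrist');cv2.imwrite('pics/w1.png',im);C=cam('wrist',s)
print(s['q'],s['tcp_pos'],'expect cup rim at',proj(C,[.4785,-.304,.055]),proj(C,[.5115,-.304,.055]))
E
```

```text
t: 2.65
tcp_pos: [0.4385, -0.0504, 0.2763]
tool_rot: [0.719, 0.695, 0.0, -0.0]
force: [-0.1, 0.5, 0.2]
finger_gap: 0.999
gripper_force: 0.0
t: 3.48
tcp_pos: [0.4761, -0.3042, 0.1951]
tool_rot: [0.72, 0.694, -0.0, -0.001]
force: [-0.6, 0.2, -0.5]
finger_gap: 0.997
gripper_force: 0.0
[-0.7663  0.4931  1.6215  0.      1.0288 -0.7296] [ 0.4761 -0.3042  0.1951] expect cup rim at [328.9306 221.7736] [369.6842 220.2995]
```

View pics/w1.png

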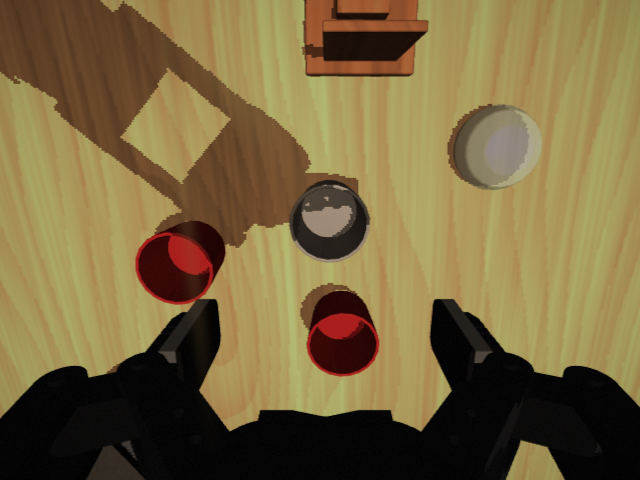

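Wrist view: the grey cup's rim spans u 291–369 with its centre near (330,221), against a prediction of (329,222), so the position is confirmed. The red cups are at (176,266) and (343,345). Now descending and gripping.

```bash

python3 -m creep '[{"slide":[0,0.27,2],"angular":[0,0,0],"claw":1},{"slide":[0,0,3],"angular":[0,0,0],"claw":1},{"slide":[0,0,3],"angular":[0,0,0],"claw":1},{"slide":[0,0,3],"angular":[0,0,0],"claw":1},{"slide":[0,0,2.5],"angular":[0,0,0],"claw":1},{"slide":[0,0,2],"angular":[0,0,0],"claw":1},{"slide":[0,0,1.5],"angular":[0,0,0],"claw":1},{"slide":[0,0,0.8],"angular":[0,0,0],"claw":1},{"slide":[0,0,0],"angular":[0,0,0],"claw":1},{"slide":[0,0,0],"angular":[0,0,0],"claw":1}]' 20
python3 -m creep '[{"slide":[0,0,0],"angular":[0,0,0],"claw":0.6},{"slide":[0,0,0],"angular":[0,0,0],"claw":0.4},{"slide":[0,0,0],"angular":[0,0,0],"claw":0.2},{"slide":[0,0,0],"angular":[0,0,0],"claw":0},{"slide":[0,0,0],"angular":[0,0,0],"claw":0},{"slide":[0,0,0],"angular":[0,0,0],"claw":0},{"slide":[0,0,0],"angular":[0,0,0],"claw":0},{"slide":[0,0,0],"angular":[0,0,0],"claw":0}]' 25
```

```text
t: 4.37
tcp_pos: [0.4795, -0.3022, 0.0188]
tool_rot: [0.719, 0.695, 0.0, 0.0]
force: [0.9, 0.5, -0.3]
finger_gap: 0.999
gripper_force: 0.0
t: 5.03
tcp_pos: [0.4799, -0.3033, 0.02]
tool_rot: [0.719, 0.695, 0.0, 0.001]
force: [-0.7, 2.1, 5.3]
finger_gap: 0.744
gripper_force: 26.9
```

```bash

python3 -m creep '[{"slide":[0,0,-1],"angular":[0,0,0],"claw":0},{"slide":[0,0,-2],"angular":[0,0,0],"claw":0},{"slide":[0,0,-2],"angular":[0,0,0],"claw":0},{"slide":[0,0,-2],"angular":[0,0,0],"claw":0},{"slide":[0,0,-2],"angular":[0,0,0],"claw":0},{"slide":[0,0,-2],"angular":[0,0,0],"claw":0},{"slide":[0,0,-2],"angular":[0,0,0],"claw":0},{"slide":[0,0,-1],"angular":[0,0,0],"claw":0},{"slide":[0,0,0],"angular":[0,0,0],"claw":0},{"slide":[0,0,0],"angular":[0,0,0],"claw":0}]'
python3 - <<'E'
from h import *
s=manip.sense();im=viewer.snapshot('wrist');C=cam('wrist',s);cv2.imwrite('pics/w2.png',im)
W=cam('wrist',s)
# earlier wrist pic
s1=dict(tcp_pos=[.4761,-.3042,.1951],tool_rot=[.7196,.6944,0,0]);W1=cam('wrist',s1)
a,b=plane(W1,(306,73),.012),plane(W1,(414,73),.012);print('board end from w1',a,b,(a+b)/2)
a,b=plane(W1,(323,21),.108),plane(W1,(428,21),.108);print('backstop top',a,b,(a+b)/2)
E
```

```text
t: 5.87
tcp_pos: [0.4792, -0.3029, 0.1588]
tool_rot: [0.719, 0.695, 0.0, 0.0]
force: [0.6, -0.1, -0.5]
finger_gap: 0.744
gripper_force: 27.9
board end from w1 [ 0.464  -0.1873  0.012 ] [ 0.5536 -0.1905  0.012 ] [ 0.5088 -0.1889  0.012 ]
backstop top [ 0.4791 -0.1733  0.108 ] [ 0.5383 -0.1754  0.108 ] [ 0.5087 -0.1744  0.108 ]
```

View pics/w2.png

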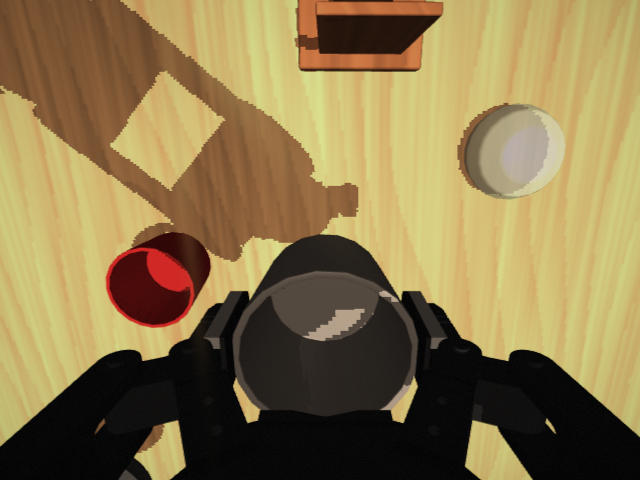

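The cup is held upright between the pads, rim spanning u 233–418 and top edge at v≈271. Checking its offset from the TCP.

```bash
python3 - <<'E'
from h import *
s=manip.sense();W=cam('wrist',s);z=s['tcp_pos'][2]-.0195+.055
print(s['tcp_pos'],plane(W,(325,271),z)-[0,.033,0],plane(W,(233,352),z),plane(W,(418,352),z))
d=np.array([.5095,-.1285])-s['tcp_pos'][:2];print('tool dx,dy cm',100*d@[.033,.9995],100*d@[.9995,-.033])
E
```

```text
[ 0.4787 -0.3024  0.1578] [ 0.479  -0.3058  0.1933] [ 0.4462 -0.3018  0.1933] [ 0.5101 -0.304   0.1933]
tool dx,dy cm 17.484509999679563 2.5033636490594757
```

```bash

python3 -m creep '[{"slide":[1.2,0.2,0],"angular":[0,0,0],"claw":0},{"slide":[2.2,0.3,0],"angular":[0,0,0],"claw":0},{"slide":[2.5,0.4,0],"angular":[0,0,0],"claw":0},{"slide":[2.5,0.4,0],"angular":[0,0,0],"claw":0},{"slide":[2.5,0.4,0],"angular":[0,0,0],"claw":0},{"slide":[2.5,0.4,0],"angular":[0,0,0],"claw":0},{"slide":[2.2,0.2,0],"angular":[0,0,0],"claw":0},{"slide":[1.5,0.2,0],"angular":[0,0,0],"claw":0},{"slide":[0.5,0,0],"angular":[0,0,0],"claw":0},{"slide":[0,0,0],"angular":[0,0,0],"claw":0}]'
python3 -m creep '[{"slide":[0,0,1],"angular":[0,0,0],"claw":0},{"slide":[0,0,1],"angular":[0,0,0],"claw":0},{"slide":[0,0,1],"angular":[0,0,0],"claw":0},{"slide":[0,0,1],"angular":[0,0,0],"claw":0},{"slide":[0,0,0],"angular":[0,0,0],"claw":0},{"slide":[0,0,0],"angular":[0,0,0],"claw":0}]'
python3 - <<'E'
from h import *
s=manip.sense();im=viewer.snapshot('wrist')
b=viewer.snapshot('top')[190:310,240:400];a=viewer.snapshot('side')[140:320,290:440]
o=np.zeros((600,800,3),np.uint8);o[:360,:480]=cv2.resize(im,(480,360));o[360:,:320]=cv2.resize(b,(320,240));o[:360,480:780]=cv2.resize(a,(300,360))
cv2.imwrite('pics/c3.png',cv2.convertScaleAbs(o,alpha=1.4));print(s['tcp_pos'],s['t'])
E
```

```text
t: 6.75
tcp_pos: [0.5093, -0.1257, 0.1572]
tool_rot: [0.718, 0.696, -0.001, -0.002]
force: [0.7, -0.7, -1.6]
finger_gap: 0.745
gripper_force: 27.9
t: 7.25
tcp_pos: [0.5094, -0.128, 0.1171]
tool_rot: [0.719, 0.695, -0.0, -0.001]
force: [0.2, -0.4, -1.4]
finger_gap: 0.744
gripper_force: 27.9
[ 0.5094 -0.128   0.1171] 7.25
```

View pics/c3.png

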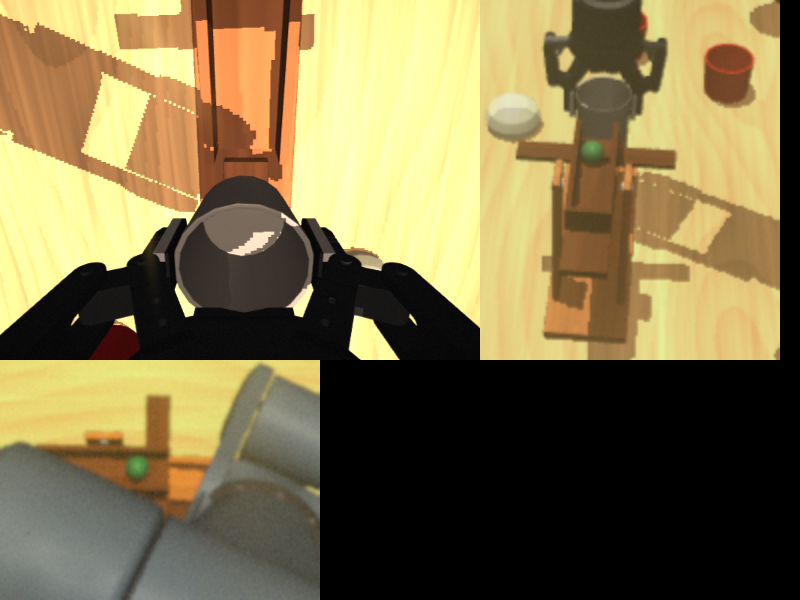

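The view is clear: the cup is centred on the chute and the block edge (centre u≈245 in the left panel, cup 244), and no camera body is near the tray. Lowering now.

```bash

python3 -m creep '[{"slide":[0,0,1],"angular":[0,0,0],"claw":0},{"slide":[-0.1,0,1.2],"angular":[0,0,0],"claw":0},{"slide":[0,0,1.2],"angular":[0,0,0],"claw":0},{"slide":[0,0,1.2],"angular":[0,0,0],"claw":0},{"slide":[0,0,0.8],"angular":[0,0,0],"claw":0},{"slide":[0,0,0.5],"angular":[0,0,0],"claw":0},{"slide":[0,0,0.2],"angular":[0,0,0],"claw":0},{"slide":[0,0,0.2],"angular":[0,0,0],"claw":0},{"slide":[0,0,0.1],"angular":[0,0,0],"claw":0},{"slide":[0,0,0],"angular":[0,0,0],"claw":0}]'
python3 -m creep '[{"slide":[0,0,0.1],"angular":[0,0,0],"claw":0},{"slide":[0,0,0.1],"angular":[0,0,0],"claw":0},{"slide":[0,0,0],"angular":[0,0,0],"claw":0},{"slide":[0,0,0],"angular":[0,0,0],"claw":0}]'
```

```text
t: 8.23
tcp_pos: [0.5104, -0.1289, 0.0545]
tool_rot: [0.719, 0.695, 0.0, 0.0]
force: [0.3, 0.0, -1.3]
finger_gap: 0.743
gripper_force: 27.9
t: 8.57
tcp_pos: [0.5102, -0.1288, 0.0524]
tool_rot: [0.719, 0.695, 0.0, 0.0]
force: [0.2, 0.1, -0.3]
finger_gap: 0.742
gripper_force: 27.9
```

```bash

python3 -m creep '[{"slide":[0,0,0.1],"angular":[0,0,0],"claw":0},{"slide":[0,0,0],"angular":[0,0,0],"claw":0}]'
python3 -m creep '[{"slide":[0,0,0.05],"angular":[0,0,0],"claw":0},{"slide":[0,0,0],"angular":[0,0,0],"claw":0}]'
```

```text
t: 8.73
tcp_pos: [0.5102, -0.1288, 0.0513]
tool_rot: [0.719, 0.695, -0.0, -0.0]
force: [-0.5, -0.3, -0.3]
finger_gap: 0.744
gripper_force: 27.9
t: 8.9
tcp_pos: [0.5102, -0.1288, 0.0507]
tool_rot: [0.719, 0.695, -0.0, -0.0]
force: [0.6, -0.9, -1.3]
finger_gap: 0.744
gripper_force: 27.9
```

```bash

python3 -m creep '[{"slide":[0,0,0.05],"angular":[0,0,0],"claw":0},{"slide":[0,0,0],"angular":[0,0,0],"claw":0}]'
python3 -m creep '[{"slide":[0,0,0.05],"angular":[0,0,0],"claw":0},{"slide":[0,0,0],"angular":[0,0,0],"claw":0}]'
python3 -m creep '[{"slide":[0,0,0.05],"angular":[0,0,0],"claw":0},{"slide":[0,0,0],"angular":[0,0,0],"claw":0}]'
```

```text
t: 9.07
tcp_pos: [0.5101, -0.1288, 0.0502]
tool_rot: [0.719, 0.695, -0.0, -0.0]
force: [0.5, -0.9, -2.1]
finger_gap: 0.742
gripper_force: 27.9
t: 9.23
tcp_pos: [0.5101, -0.1288, 0.0501]
tool_rot: [0.719, 0.695, 0.0, 0.0]
force: [-0.9, 1.0, 1.3]
finger_gap: 0.746
gripper_force: 28.1
t: 9.4
tcp_pos: [0.5102, -0.1288, 0.05]
tool_rot: [0.719, 0.695, 0.0, 0.0]
force: [-1.8, 0.7, 5.8]
finger_gap: 0.745
gripper_force: 28.3
```

Contact is at TCP z = 0.050, as predicted. Opening and rising.

```bash

python3 -m creep '[{"slide":[0,0,-0.05],"angular":[0,0,0],"claw":0.6},{"slide":[0,0,0],"angular":[0,0,0],"claw":0.8},{"slide":[0,0,0],"angular":[0,0,0],"claw":1},{"slide":[0,0,0],"angular":[0,0,0],"claw":1},{"slide":[0,0,0],"angular":[0,0,0],"claw":1},{"slide":[0,0,0],"angular":[0,0,0],"claw":1},{"slide":[0,0,0],"angular":[0,0,0],"claw":1},{"slide":[0,0,0],"angular":[0,0,0],"claw":1}]'
python3 -m creep '[{"slide":[0,0,-1],"angular":[0,0,0],"claw":1},{"slide":[0,0,-2],"angular":[0,0,0],"claw":1},{"slide":[0,0,-2.5],"angular":[0,0,0],"claw":1},{"slide":[0,0,-2.5],"angular":[0,0,0],"claw":1},{"slide":[0,0,-2.5],"angular":[0,0,0],"claw":1},{"slide":[0,0,-2.5],"angular":[0,0,0],"claw":1},{"slide":[0,0,-2.5],"angular":[0,0,0],"claw":1},{"slide":[0,0,-2.5],"angular":[0,0,0],"claw":1},{"slide":[0,0,0],"angular":[0,0,0],"claw":-1},{"slide":[0,0,0],"angular":[0,0,0],"claw":-1}]'
python3 - <<'E'
from h import *
s=manip.sense();im=viewer.snapshot('wrist');a=viewer.snapshot('side')[140:320,290:440];W=cam('wrist',s)
o=np.zeros((480,800,3),np.uint8);o[:,:400]=cv2.resize(im[:,100:500],(400,480));o[:,400:]=cv2.resize(a,(400,480))
cv2.imwrite('pics/c4.png',cv2.convertScaleAbs(o,alpha=1.4));print(s['tcp_pos'],proj(W,[.5095,-.1285,.085]),proj(W,[.5425,-.1296,.085]),proj(cam('side'),[.5095,-.1285,.085]))
E
```

```text
t: 10.07
tcp_pos: [0.5102, -0.1288, 0.0498]
tool_rot: [0.719, 0.695, 0.0, -0.0]
force: [-0.0, 0.2, 0.2]
finger_gap: 1.002
gripper_force: 0.0
t: 10.9
tcp_pos: [0.5109, -0.1291, 0.2319]
tool_rot: [0.719, 0.695, 0.001, 0.002]
force: [-0.1, 0.3, -0.3]
finger_gap: 0.748
gripper_force: 0.0
[ 0.5109 -0.1291  0.2319] [323.2766 218.8207] [363.1464 218.7219] [350.7804 209.9688]
```

View pics/c4.png

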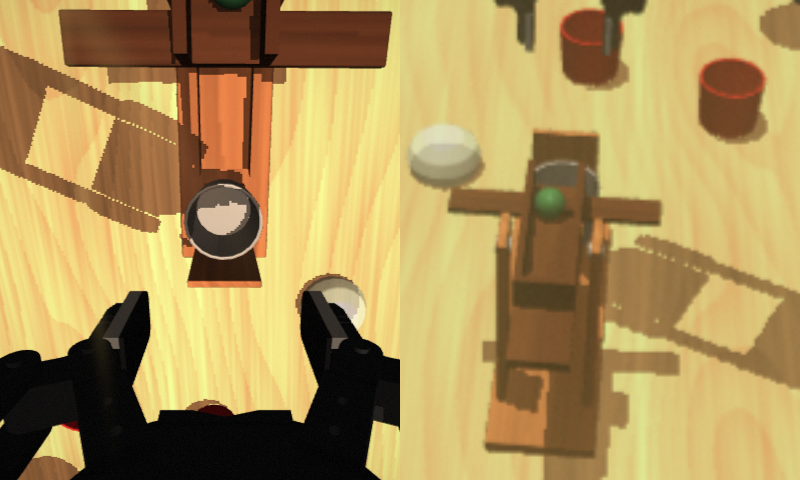

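The cup stands centred on the block: rim centre at wrist pixel (324,219) against a predicted (323,219). The marble is still in the tray. Next I move the shut fingers over the near (-x) bar end, at stand (-64,-55) mm.

```bash

python3 -m creep '[{"slide":[0,-2.18,0],"angular":[0,0,0],"claw":-1},{"slide":[0,-2.18,0],"angular":[0,0,0],"claw":-1},{"slide":[0,-2.18,0],"angular":[0,0,0],"claw":-1},{"slide":[3,0,0],"angular":[0,0,0],"claw":-1},{"slide":[3,0,0],"angular":[0,0,0],"claw":-1},{"slide":[3,0,0],"angular":[0,0,0],"claw":-1},{"slide":[3,0,0],"angular":[0,0,0],"claw":-1},{"slide":[0,0,0],"angular":[0,0,0],"claw":-1},{"slide":[0,0,0],"angular":[0,0,0],"claw":-1},{"slide":[0,0,0],"angular":[0,0,0],"claw":-1}]'
python3 -m creep '[{"slide":[0,0,2],"angular":[0,0,0],"claw":-1},{"slide":[0,0,1.5],"angular":[0,0,0],"claw":-1},{"slide":[0,0,1],"angular":[0,0,0],"claw":-1},{"slide":[0,0,0.5],"angular":[0,0,0],"claw":-1},{"slide":[0,0,0],"angular":[0,0,0],"claw":-1},{"slide":[0,0,0],"angular":[0,0,0],"claw":-1}]'
```

```text
t: 11.83
tcp_pos: [0.4485, -0.0068, 0.229]
tool_rot: [0.719, 0.695, -0.001, -0.001]
force: [0.2, 0.6, 0.6]
finger_gap: -0.002
gripper_force: 0.0
t: 12.33
tcp_pos: [0.449, -0.0075, 0.1797]
tool_rot: [0.72, 0.694, -0.0, -0.0]
force: [0.1, 0.0, 0.4]
finger_gap: -0.001
gripper_force: 0.0
```

```bash

python3 -m creep '[{"slide":[0,0,0.5],"angular":[0,0,0],"claw":-1},{"slide":[0,0,0.5],"angular":[0,0,0],"claw":-1},{"slide":[0,0,0.5],"angular":[0,0,0],"claw":-1},{"slide":[0,0,0.5],"angular":[0,0,0],"claw":-1},{"slide":[0,0,0],"angular":[0,0,0],"claw":-1}]'
python3 -m creep '[{"slide":[0,0,0.5],"angular":[0,0,0],"claw":-1},{"slide":[0,0,0.5],"angular":[0,0,0],"claw":-1},{"slide":[0,0,0.5],"angular":[0,0,0],"claw":-1},{"slide":[0,0,0.5],"angular":[0,0,0],"claw":-1},{"slide":[0,0,0.5],"angular":[0,0,0],"claw":-1},{"slide":[0,0,0.5],"angular":[0,0,0],"claw":-1},{"slide":[0,0,0],"angular":[0,0,0],"claw":-1},{"slide":[0,0,0],"angular":[0,0,0],"claw":-1}]'
python3 - <<'E'
from h import *
s=manip.sense();print(s['tcp_pos'],s['force']);im=viewer.snapshot('wrist');a=viewer.snapshot('side')[140:320,290:440]
o=np.zeros((480,800,3),np.uint8);o[:,:400]=cv2.resize(im[:,120:520],(400,480));o[:,400:]=cv2.resize(a,(400,480))
cv2.imwrite('pics/c5.png',cv2.convertScaleAbs(o,alpha=1.4))
S=cam('side');O=np.array([.5153,.0464,.17]);X=np.array([.9995,-.033,0]);Y=np.array([.033,.9995,0])
for d in(30,35,40,45,50):
    t=np.radians(d);p=[]
    for x,y,z in((.085,-.044,-.004),(.023,.125,.004),(-.023,.125,.004)):
        q=O+x*X+(y*np.cos(t)-z*np.sin(t))*Y+np.array([0,0,y*np.sin(t)+z*np.cos(t)]);u=proj(S,q)
        p.append(np.round([400+(u[0]-290)*400/150,(u[1]-140)*480/180]))
    print(d,*p)
E
```

```text
t: 12.75
tcp_pos: [0.4493, -0.0062, 0.1596]
tool_rot: [0.719, 0.695, 0.001, -0.0]
force: [-0.7, -0.3, 0.8]
finger_gap: -0.0
gripper_force: 0.3
t: 13.42
tcp_pos: [0.4492, -0.0068, 0.1297]
tool_rot: [0.719, 0.695, -0.0, 0.0]
force: [0.4, -0.8, 0.9]
finger_gap: 0.001
gripper_force: 0.3
[ 0.4492 -0.0068  0.1297] [ 0.4314 -0.8064  0.8876]
30 [448. 236.] [510. 281.] [576. 285.]
35 [448. 241.] [511. 266.] [577. 270.]
40 [447. 245.] [512. 250.] [578. 254.]
45 [447. 250.] [513. 234.] [579. 238.]
50 [447. 255.] [514. 219.] [580. 223.]
```

View pics/c5.png

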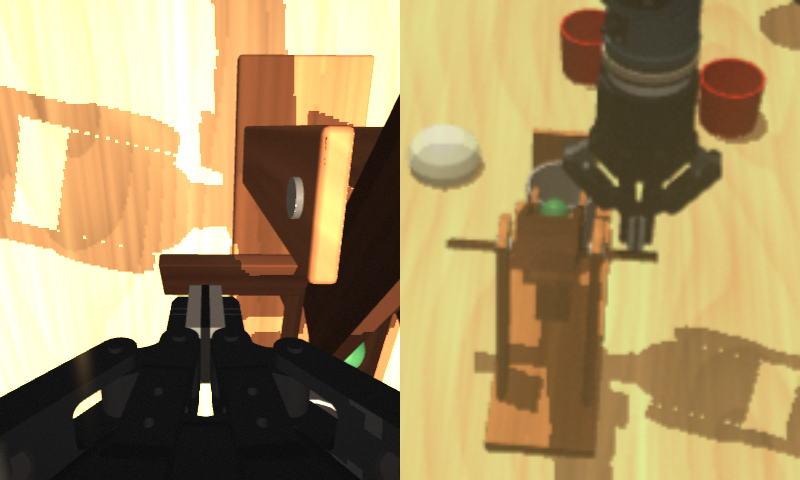

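The tray is leaning: the bar's far end is at (448,242) in the side panel, about 37°, and the TCP height gives ~0.67 rad. The marble shows green at (553,207). Holding for 1.2 s and tracking the marble by colour.

```bash

cat > mb.py <<'E'
from h import *
def find(n):
    im=viewer.snapshot(n);h=cv2.cvtColor(im,cv2.COLOR_BGR2HSV);m=cv2.inRange(h,(50,80,30),(85,255,255))
    k=cv2.connectedComponentsWithStats(m);i=[(int(r[4]),np.round(c,1)) for r,c in zip(k[2][1:],k[3][1:]) if r[4]>8]
    return i
if __name__=='__main__':
    for n in('side','top','wrist'):print(n,find(n))
E
python3 mb.py
python3 -m creep '[{"slide":[0,0,0],"angular":[0,0,0],"claw":-1},{"slide":[0,0,0],"angular":[0,0,0],"claw":-1},{"slide":[0,0,0],"angular":[0,0,0],"claw":-1},{"slide":[0,0,0],"angular":[0,0,0],"claw":-1},{"slide":[0,0,0],"angular":[0,0,0],"claw":-1},{"slide":[0,0,0],"angular":[0,0,0],"claw":-1},{"slide":[0,0,0],"angular":[0,0,0],"claw":-1},{"slide":[0,0,0],"angular":[0,0,0],"claw":-1},{"slide":[0,0,0],"angular":[0,0,0],"claw":-1},{"slide":[0,0,0],"angular":[0,0,0],"claw":-1}]'
python3 mb.py; python3 -c "
from h import *
print(proj(cam('side'),[.5095,-.1285,.0465]),proj(cam('top'),[.5095,-.1285,.0465]))"
```

```text
side [(27, array([348.2, 211.1]))]
top []
wrist []
t: 14.5
tcp_pos: [0.4488, -0.0067, 0.1298]
tool_rot: [0.719, 0.695, -0.0, -0.0]
force: [0.8, -0.5, -0.5]
finger_gap: 0.002
gripper_force: 0.3
side []
top []
wrist []
[350.3199 222.125 ] [367.9169 254.4919]
```

```bash

python3 -m creep '[{"slide":[0,0,-1],"angular":[0,0,0],"claw":-1},{"slide":[0,0,-2.5],"angular":[0,0,0],"claw":-1},{"slide":[0,0,-3],"angular":[0,0,0],"claw":-1},{"slide":[0,0,-3],"angular":[0,0,0],"claw":-1},{"slide":[0,0,-3],"angular":[0,0,0],"claw":-1},{"slide":[-3,0,0],"angular":[0,0,0],"claw":-1},{"slide":[-3,0,0],"angular":[0,0,0],"claw":-1},{"slide":[-3,0,0],"angular":[0,0,0],"claw":-1},{"slide":[0,0,0],"angular":[0,0,0],"claw":-1},{"slide":[0,0,0],"angular":[0,0,0],"claw":-1}]'
python3 - <<'E'
from h import *
s=manip.sense();W=cam('wrist',s);im=viewer.snapshot('wrist');a=viewer.snapshot('side')[140:320,290:440]
o=np.zeros((480,800,3),np.uint8);o[:,:400]=im[:,200:600];o[:,400:]=cv2.resize(a,(400,480))
cv2.imwrite('pics/c6.png',cv2.convertScaleAbs(o,alpha=1.4))
O=np.array([.5153,.0464,.17]);X=np.array([.9995,-.033,0]);Y=np.array([.033,.9995,0])
print(proj(W,[.5095,-.1285,.085])-[200,0])
for d in(30,35,40,45):
    t=np.radians(d);p=[]
    for x,y,z in((.085,-.07,-.004),(-.085,-.07,-.004),(-.085,-.044,-.004)):
        q=O+x*X+(y*np.cos(t)-z*np.sin(t))*Y+np.array([0,0,y*np.sin(t)+z*np.cos(t)])
        p.append(np.round(proj(W,q)-[200,0]))
    print(d,*p)
E
python3 mb.py
```

```text
t: 15.48
tcp_pos: [0.4457, -0.0975, 0.2547]
tool_rot: [0.72, 0.694, 0.0, -0.0]
force: [0.2, -0.1, 0.3]
finger_gap: 0.001
gripper_force: 0.0
[196.9009 244.079 ]
30 [341. 105.] [ 96. 106.] [94. 68.]
35 [338. 100.] [ 97. 101.] [94. 65.]
40 [335.  95.] [97. 96.] [94. 61.]
45 [333.  89.] [97. 90.] [95. 57.]
side []
top []
wrist [(394, array([377.1, 240.7]))]
```

View pics/c6.png

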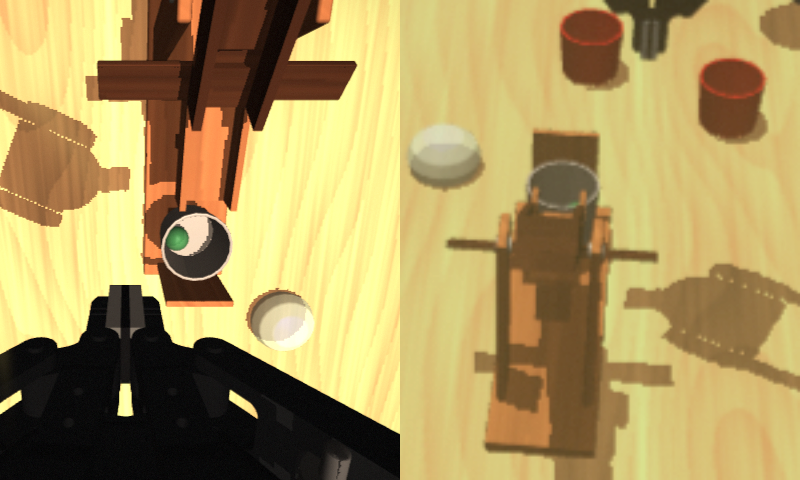

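The marble lies in the cup (wrist panel (177,240)). The bar's left corners at (97,97) and (98,61) match 39–40° of lean. The lean has held for well over a second, so next I go over the tail paddle.

```bash

python3 -m creep '[{"slide":[0,0,-2.5],"angular":[0,0,0],"claw":-1},{"slide":[0,0,-2.5],"angular":[0,0,0],"claw":-1},{"slide":[0,0,-2.5],"angular":[0,0,0],"claw":-1},{"slide":[3.23,0.93,0],"angular":[0,0,0],"claw":-1},{"slide":[3.23,0.93,0],"angular":[0,0,0],"claw":-1},{"slide":[3.23,0.93,0],"angular":[0,0,0],"claw":-1},{"slide":[3.23,0.93,0],"angular":[0,0,0],"claw":-1},{"slide":[3.23,0.93,0],"angular":[0,0,0],"claw":-1},{"slide":[3.23,0.93,0],"angular":[0,0,0],"claw":-1},{"slide":[3.23,0.93,0],"angular":[0,0,0],"claw":-1}]'
python3 -m creep '[{"slide":[0,0,0],"angular":[0,0,0],"claw":-1},{"slide":[0,0,0],"angular":[0,0,0],"claw":-1},{"slide":[0,0,2.5],"angular":[0,0,0],"claw":-1},{"slide":[0,0,2],"angular":[0,0,0],"claw":-1},{"slide":[0,0,1.5],"angular":[0,0,0],"claw":-1},{"slide":[0,0,0],"angular":[0,0,0],"claw":-1},{"slide":[0,0,0],"angular":[0,0,0],"claw":-1}]'
```

```text
t: 16.57
tcp_pos: [0.5182, 0.1299, 0.3297]
tool_rot: [0.718, 0.696, -0.0, -0.0]
force: [0.2, -0.9, 0.5]
finger_gap: -0.002
gripper_force: 0.0
t: 17.15
tcp_pos: [0.5177, 0.1264, 0.2693]
tool_rot: [0.719, 0.695, -0.001, -0.001]
force: [0.1, -0.9, 0.4]
finger_gap: -0.0
gripper_force: 0.0
```

```bash

python3 -m creep '[{"slide":[0,0,0.5],"angular":[0,0,0],"claw":-1},{"slide":[0,0,0.5],"angular":[0,0,0],"claw":-1},{"slide":[0,0,0.5],"angular":[0,0,0],"claw":-1},{"slide":[0,0,0.5],"angular":[0,0,0],"claw":-1},{"slide":[0.1,0,0.5],"angular":[0,0,0],"claw":-1},{"slide":[0.1,0,0.5],"angular":[0,0,0],"claw":-1},{"slide":[0.1,0,0.5],"angular":[0,0,0],"claw":-1}]'
python3 -m creep '[{"slide":[0.15,0,0.7],"angular":[0,0,0],"claw":-1},{"slide":[0.15,0,0.7],"angular":[0,0,0],"claw":-1},{"slide":[0.15,0,0.7],"angular":[0,0,0],"claw":-1},{"slide":[0.15,0,0.7],"angular":[0,0,0],"claw":-1},{"slide":[0.15,0,0.7],"angular":[0,0,0],"claw":-1},{"slide":[0.15,0,0.7],"angular":[0,0,0],"claw":-1},{"slide":[0.15,0,0.7],"angular":[0,0,0],"claw":-1},{"slide":[0.15,0,0.5],"angular":[0,0,0],"claw":-1},{"slide":[0,0,0.2],"angular":[0,0,0],"claw":-1},{"slide":[0,0,0],"angular":[0,0,0],"claw":-1}]'
python3 -m creep '[{"slide":[0,0,0.2],"angular":[0,0,0],"claw":-1},{"slide":[0,0,0],"angular":[0,0,0],"claw":-1},{"slide":[0,0,0],"angular":[0,0,0],"claw":-1}]'
```

```text
t: 17.73
tcp_pos: [0.5191, 0.1304, 0.2349]
tool_rot: [0.719, 0.695, 0.001, 0.0]
force: [0.6, 0.5, 3.9]
finger_gap: 0.003
gripper_force: 1.4
t: 18.57
tcp_pos: [0.5184, 0.142, 0.1779]
tool_rot: [0.719, 0.695, -0.001, -0.001]
force: [-0.5, -0.2, 0.1]
finger_gap: -0.004
gripper_force: 0.0
t: 18.82
tcp_pos: [0.5185, 0.142, 0.1765]
tool_rot: [0.719, 0.695, -0.001, -0.0]
force: [0.6, -0.2, 0.6]
finger_gap: 0.002
gripper_force: 0.0
```

```bash

python3 -m creep '[{"slide":[0,0,0.2],"angular":[0,0,0],"claw":-1},{"slide":[0,0,0],"angular":[0,0,0],"claw":-1},{"slide":[0,0,0],"angular":[0,0,0],"claw":-1}]'
python3 -m creep '[{"slide":[0,0,-1],"angular":[0,0,0],"claw":-1},{"slide":[0,0,-3],"angular":[0,0,0],"claw":-1},{"slide":[0,0,-4],"angular":[0,0,0],"claw":-1},{"slide":[0,0,-4],"angular":[0,0,0],"claw":-1},{"slide":[0,-3,0],"angular":[0,0,0],"claw":-1},{"slide":[0,-3,0],"angular":[0,0,0],"claw":-1},{"slide":[-3,0,0],"angular":[0,0,0],"claw":-1},{"slide":[-4,0,0],"angular":[0,0,0],"claw":-1},{"slide":[-4,0,0],"angular":[0,0,0],"claw":-1},{"slide":[-4,0,0],"angular":[0,0,0],"claw":-1}]'
python3 -m creep '[{"slide":[-4,0,0],"angular":[0,0,0],"claw":-1},{"slide":[-3,0,0],"angular":[0,0,0],"claw":-1},{"slide":[-2,0,0],"angular":[0,0,0],"claw":-1},{"slide":[0,0,0],"angular":[0,0,0],"claw":-1},{"slide":[0,0,0],"angular":[0,0,0],"claw":-1}]'
python3 - <<'E'
from h import *
s=manip.sense();W=cam('wrist',s);im=viewer.snapshot('wrist');a=viewer.snapshot('side')[140:320,290:440]
o=np.zeros((480,800,3),np.uint8);o[:,:400]=im[:,200:600];o[:,400:]=cv2.resize(a,(400,480))
cv2.imwrite('pics/c7.png',cv2.convertScaleAbs(o,alpha=1.4))
O=np.array([.5153,.0464,.17]);X=np.array([.9995,-.033,0]);Y=np.array([.033,.9995,0]);S=cam('side')
print('cup rim',proj(W,[.5095,-.1285,.085])-[200,0])
for d in(-5,0,5):
    t=np.radians(d);p=[]
    f=lambda x,y,z:O+x*X+(y*np.cos(t)-z*np.sin(t))*Y+np.array([0,0,y*np.sin(t)+z*np.cos(t)])
    for q in((.085,-.07,-.004),(-.085,-.07,-.004)): p.append(np.round(proj(W,f(*q))-[200,0],1))
    for q in((.023,.125,.004),(-.023,.125,.004)): u=proj(S,f(*q));p.append(np.round([400+(u[0]-290)*8/3,(u[1]-140)*8/3]))
    print(d,*p)
E
```

```text
t: 19.07
tcp_pos: [0.5188, 0.1421, 0.1747]
tool_rot: [0.719, 0.695, -0.0, -0.0]
force: [-0.5, 0.1, 0.1]
finger_gap: -0.0
gripper_force: 0.1
t: 19.9
tcp_pos: [0.4537, -0.0068, 0.2959]
tool_rot: [0.718, 0.696, 0.0, 0.001]
force: [-0.0, -0.4, -0.3]
finger_gap: -0.002
gripper_force: 0.0
t: 20.32
tcp_pos: [0.4509, -0.0965, 0.2953]
tool_rot: [0.72, 0.694, 0.0, 0.0]
force: [-0.5, -0.2, 0.3]
finger_gap: -0.007
gripper_force: 0.0
cup rim [183.9363 232.7801]
-5 [330.4 124.3] [ 89.3 125.4] [508. 372.] [571. 376.]
0 [325.8 124.2] [ 90.1 125.3] [508. 362.] [572. 366.]
5 [321.5 123.4] [ 90.8 124.5] [508. 350.] [572. 355.]
```

View pics/c7.png

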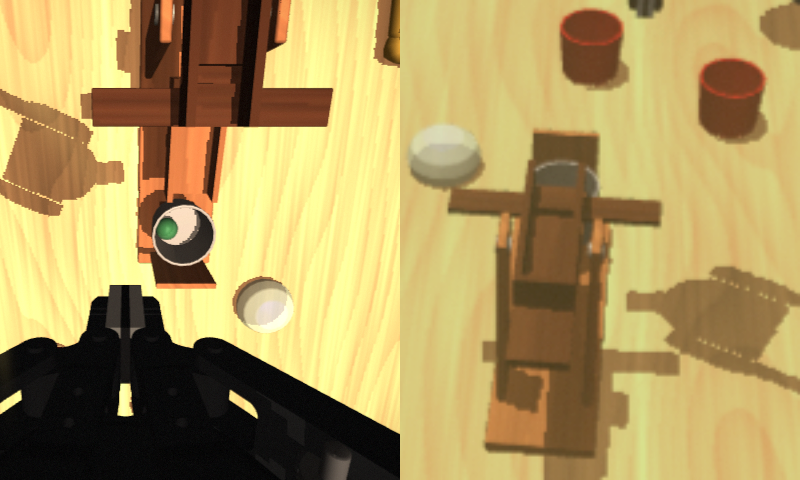

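The tail edge is at (507,362)–(570,366) in the side panel, which matches the 0° prediction and the starting picture. The marble is in the cup, the cup is on its block, and the robot is clear.

```bash
python3 -c "
from station import ticket
print(ticket.sign_off())"
```

```text
the job is handed in; nothing more can be done
None
```

The job is handed in at about 20 s of the 64 s allowed; my last pictures showed the cup centred on its block with the marble in it, the tray level after leaning about 39° for over a second, and the arm clear of everything, but no verdict came back.

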